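# Fit a support spacer on a board test fixture and hold its lid open

## Robot

A 6-joint arm with a two-finger parallel gripper is mounted at the origin on the work surface. World frame = base frame: x ahead of the robot, y to its left, z up, the work surface at z = 0. Lengths are in m, angles in rad, forces in N, time in s.
With the tool pointing down it reaches from about 0.225 to 0.875 m from the base axis. Payload 3.4 kg.
Tool frame: the origin (TCP) lies between the finger pads; the fingertips stand 17 mm ahead of it and the grasp point (between the pads) lies 2 mm behind it (bot.tips_ahead is the distance from the TCP to the fingertips, in m); z points along the fingers, y is the line along which they close (so a half turn about z gives the same grasp; the last joint's range is limited). The gripper opens to 85 mm and grips with 20 to 120 N. Pads are 22 mm wide; open, the fingers measure 114 mm over their backs; the gripper's body (76 mm by 85 mm) begins 54 mm behind the grasp point. The pads swing forward as they close: fully open they stand 13 mm farther back than shut.
Start: joints at [-1.314, 0.276, 1.505, -0, 1.361, -0.121], TCP at [0.212, -0.534, 0.248] pointing down, gripper open.
Joint ranges: [-2.89, 2.89], [-0.75, 2.08], [0.22, 2.7], [-1.18, 4.32], [0.11, 2.71], [-2.7, 2.7]. Speed limits (rad/s): [2.57, 2.57, 3.14, 3.14, 3.14, 3.14].

## Interface

Orientations are given as [roll, pitch, yaw] about the fixed x, y, z axes, in that order (R = Rz(yaw) Ry(pitch) Rx(roll)).
In Python, from plant import bot gives the robot as it stands.
- The arm moves only by the shell command python3 -m crank 'ROWS'. ROWS is JSON, one flat list of numbers, 7 for each row, row after row: the turn, a rotation vector about the world's x, y, z in degrees, then the shift along the world's x, y, z in mm, then the opening, from 0 (shut) to 1 (fully open). In form: [wx, wy, wz, x, y, z, jaw, wx, wy, wz, x, y, z, jaw, ...]. A call has 1 to 20 rows; each row shifts and turns the commanded pose from where the row before left it; what a row does not reach is not made up. A row lasts 1/10 s, in which the tool goes at most 50 mm and 8.59 degrees, less where a joint would pass 70% of its speed; a pose out of reach is approached as far as the arm can. A call is refused whole if a number of a shift passes 50 or a number of a turn 8.59, either way. A call with a gripper value outside its range is refused whole. The fingers move at their own pace and stop on an object; the grip force is fixed at half the most. Time passes only in rows, so rows that do not move let the fingers close. It gives the time, the measured TCP pose, the force, the opening and the grip force at its end, in the units of the state.
- bot.state(): the state, without advancing time (a new reading comes with each control period).
- bot.grab_frame(name): name is "side" or "top"; returns a dict with "img" (480x640x3 uint8, red, green, blue), "fx", "fy", "cx", "cy" (pixels), "R" (3x3) and "t" (3): a world point X has camera coordinates R X + t. Camera axes: x right, y down, z forward; pixel columns grow to the right and rows downward; lengths in m; the calibration is good to about 2 mm. A picture is of the moment at which its call begins. There is no depth.
- bot.sign_off(): hands the job in; it is judged then, once.
Trained networks look in the newest picture that a camera, given by its name, has taken for a name from the list of things; names that differ only in an ending like _2 or _b are one class to them, and where a whole thing is asked for, a point or a joint stands for the part that bears it (a point fixed in the world has none). Each returns a list of dicts, best first, with "conf" (0 to 1); they miss things now and then, are a little off and sometimes report something else, mostly with a low value. They report only what shows in the picture. A call takes as long as a camera call.
- bot.search_frame(camera, label): "pixel" ([column, row] in pixels, amid what is visible of it).
- bot.cut_out(camera, label): "mask" (480x640 bool, what is visible of it) and "pixel" ([column, row] in pixels, amid what is visible of it).
- bot.mark_of(camera, label): "pixel" ([column, row] in pixels: a listed point, or the origin of a listed thing).
The state is a dict: "time_s": time; "q": joint angles; "qd": joint speeds; "joint_torque": joint torques, N m; "ee_pos": TCP position; "tcp_rot": TCP orientation; "ft_force": force on the tool from outside, world axes, zero at the start; "ft_torque": the same for the moment, N m; "finger_gap": opening from 0.0 (shut) to 1.0 (fully open); "gripper_force": force on a finger pad.
Only numpy, scipy, OpenCV 4.12 (cv2) and the standard library are available. Lean on these libraries where they do the work, as an engineer would, in place of code of your own. Each camera call takes 0.05 s, during which the arm holds its last target. There are 200 camera calls.

## Task

Take the loose brass spacer sleeve from the mat and slide it all the way down over the bare steel post of the grey test fixture, and let go of it. Then lift the fixture's sprung lid by its red bar handle and hold it open at 60 degrees (give or take 5) so that a colleague can lay in the board: the job finishes with the gripper still holding the lid there, not letting go. Leave the other things on the bench where they are.

Things in the scene. Friction and masses are not known exactly. Their poses are not given: they have to be found in the camera images.
- spacer: loose brass spacer sleeve standing upright on the mat: outside diameter 28 mm, plain through hole of 15 mm diameter, 30 mm tall, about 80 g. Origin: centre of its underside; z along its bore, up.
- post_bare: the bare upright steel post on the fixture's side deck: 12 mm diameter, 40 mm tall, its last 6 mm tapering to 6 mm diameter. It stands on a thin black disc of 48 mm. Origin: centre of its foot, on the deck's top face, which is 20 mm above the table; the seated spacer's underside rests there. It is at one of two places 110 mm apart, 60 mm clear of all else.
- post_done: the other post, exactly alike but already wearing its fixed brass spacer (28 mm diameter, 30 mm tall; the post's tip shows above it). Origin: centre of its foot. Nothing to do here.
- fixture: grey test fixture fixed to the bench: base plate 260 (x) by 320 (y) by 20 mm, carrying a black nest block (150 by 160 mm, top 52 mm above the table) under the lid at its -y side, and the deck with the two posts at its +y side. Origin: centre of the base plate's underside; its x points from the lid's handle towards the hinge, z up.
- lid_hinge (a point): point on the lid's hinge line, mid-width, 66 mm above the table. The hinge line runs along the fixture's y axis. The point turns with the lid.
- lid_handle (a point): centre of the red round bar, 12 mm diameter, 110 mm long (along the fixture's y) that is the lid's handle, joined by an arm near each end (92 mm free between them) to the lid's front edge, 40 mm behind the bar's centre line. With the lid shut it lies 210 mm from the hinge towards the fixture's -x, 66 mm above the table, with 40 mm free below. It turns with the lid.
- lid (a joint): opening angle of the lid in rad: 0 shut (level), grows as the handle end rises, 1.047 is 60 degrees, stop at 1.75. The lid, 170 by 180 by 8 mm, an aluminium frame with clear window, about 0.4 kg with its handle, is hinged at the fixture's +x side; its weight and a closing spring shut it from any angle: about 3 N at the bar to lift.
- flux_bottle: small white bottle, 40 mm diameter, 75 mm tall, standing loose on the mat. Origin: centre of its underside. Bystander.
- parts_jar: low grey jar with blue cap, 56 mm diameter, 42 mm tall, standing loose on the mat. Origin: centre of its underside. Bystander.
- board: green circuit board, 100 (x) by 150 (y) mm, up to 14 mm tall, lying loose on the mat, waiting for the test. Origin: centre of its underside. Bystander.
- screwdriver: loose screwdriver with orange handle, 170 mm long (along its x), lying on the mat towards the right-hand side. Bystander.

How it is judged:
By the outcome, as a careful person would: the job done as asked, in the order asked, and still so for the second after the job is handed in, while the arm keeps its last pose, push and grip.
It also fails if it takes over 64 s, if anything falls off the work surface, if the arm or the gripper's body presses on something with over 40 N, if the wrist force passes 120 N, or if a joint passes its speed limit or range.

## Working session

There is one attempt and no reset: what is moved stays moved. The work goes in short steps, Python scripts to look and compute and a shell command to move; the robot and the scene stay as the last step left them, time stands still between calls to the robot, and variables do not carry over. Pictures are saved under pics/ and viewed, at most 11 in all, crops included, and the job is handed in when it is done.

```bash
mkdir -p pics; ls
cat > h.py <<'E'
import numpy as np, cv2
from plant import bot
def snap(c,fn=None):
    f=bot.grab_frame(c)
    if fn: cv2.imwrite('pics/'+fn,f['img'][:,:,::-1])
    return f
def ray(f,p):
    R=np.array(f['R']);t=np.array(f['t'])
    d=R.T@np.array([(p[0]-f['cx'])/f['fx'],(p[1]-f['cy'])/f['fy'],1.0]); return -R.T@t,d
def atz(f,p,z):
    o,d=ray(f,p); return o+d*(z-o[2])/d[2]
def proj(f,X):
    c=np.array(f['R'])@np.array(X)+np.array(f['t']); return [c[0]/c[2]*f['fx']+f['cx'],c[1]/c[2]*f['fy']+f['cy']]
def tri(f1,p1,f2,p2):
    P=[np.array([[f['fx'],0,f['cx']],[0,f['fy'],f['cy']],[0,0,1]])@np.c_[np.array(f['R']),np.array(f['t'])] for f in(f1,f2)]
    X=cv2.triangulatePoints(P[0],P[1],np.array(p1,float),np.array(p2,float)).ravel(); return X[:3]/X[3]
E
python3 - <<'E'
from h import *
np.set_printoptions(precision=4,suppress=True)
F={c:snap(c,c+'1.png') for c in('top','side')}
Z=dict(spacer=0,post_bare=.02,post_done=.02,fixture=0,lid_hinge=.066,lid_handle=.066,flux_bottle=0,parts_jar=0,board=0,screwdriver=0)
for n,z in Z.items():
    for c in F:
        for r in bot.mark_of(c,n)[:3]:
            print(n,c,round(r['conf'],2),np.round(r['pixel'],1),atz(F[c],r['pixel'],z)[:2])
for c in F: print(c,ray(F[c],[320,240]))
print(bot.state())
E
```

```text
pics
spacer top 0.57 [456.5 268.8] [ 0.4877 -0.3695]
spacer side 0.66 [277.1 355.4] [ 0.4869 -0.3622]
post_bare top 0.58 [220.3 209.1] [0.6216 0.2165]
post_bare side 0.39 [326.9 197.5] [0.6208 0.234 ]
post_done top 0.53 [209.3 251.9] [0.5159 0.2397]
post_done side 0.67 [287.8 199. ] [0.5132 0.2293]
post_done side 0.28 [277.6 356.2] [ 0.4886 -0.3858]
fixture top 0.73 [255.9 235.2] [0.5605 0.1296]
fixture side 0.81 [308.6 225.5] [0.5659 0.1189]
lid_hinge top 0.56 [282.8 191.7] [0.6609 0.0609]
lid_hinge side 0.73 [350.6 215.9] [0.6663 0.0501]
lid_handle top 0.67 [498.3 257.1] [ 0.5167 -0.4499]
lid_handle top 0.64 [264.6 279.7] [0.4521 0.0982]
lid_handle side 0.77 [263.2 213.8] [0.452  0.0688]
flux_bottle top 0.57 [393.5 292.5] [ 0.426  -0.2141]
flux_bottle side 0.96 [247.2 309.5] [ 0.4233 -0.221 ]
parts_jar top 0.82 [405.7 229.7] [ 0.5821 -0.2428]
parts_jar side 0.98 [323.6 311.8] [ 0.5834 -0.2355]
parts_jar side 0.39 [328.5 197.6] [0.6281 0.2707]
board top 0.71 [116.7 283.7] [0.4332 0.4696]
board side 0.67 [261.5 165.4] [0.4332 0.4915]
screwdriver top 0.67 [219.3 208.1] [0.6263 0.2229]
screwdriver top 0.59 [499.2 253. ] [ 0.5291 -0.4754]
screwdriver side 0.62 [301.7 399. ] [ 0.5305 -0.4735]
top (array([ 0.4767, -0.0234,  1.2754]), array([ 0.0589, -0.0052, -0.9983]))
side (array([ 0.514 , -1.2082,  0.7908]), array([ 0.0522,  0.845 , -0.5324]))
{'time_s': 1.1, 'q': array([-1.314 ,  0.2759,  1.5049,  0.    ,  1.3607, -0.121 ]), 'qd': array([-0.0005, -0.    ,  0.0012, -0.0022,  0.0001, -0.0003]), 'joint_torque': array([  0.0017, -41.6667, -24.6103,  -0.0002,   0.0003,   0.    ]), 'ee_pos': array([ 0.2121, -0.5345,  0.2484]), 'tcp_rot': array([3.1415, 0.    , 0.3778]), 'ft_force': array([-0.4575, -0.0419,  0.0226]), 'ft_torque': array([0.0568, 0.0412, 0.0167]), 'gripper_force': 0.0, 'finger_gap': 1.0002215971991635}
```

Run:
```python
import cv2,numpy as np
a=cv2.imread('pics/top1.png');b=cv2.imread('pics/side1.png')
A=cv2.resize(a[150:330,80:560],(800,300));B=cv2.resize(b[150:330,130:610],(800,300))
B=cv2.resize(b[160:420,190:440],(577,600))
cv2.imwrite('pics/t.png',cv2.resize(a[150:340,170:430],(800,585)))
cv2.imwrite('pics/s.png',B)
```

```text
(no output)
```

View pics/top1.png

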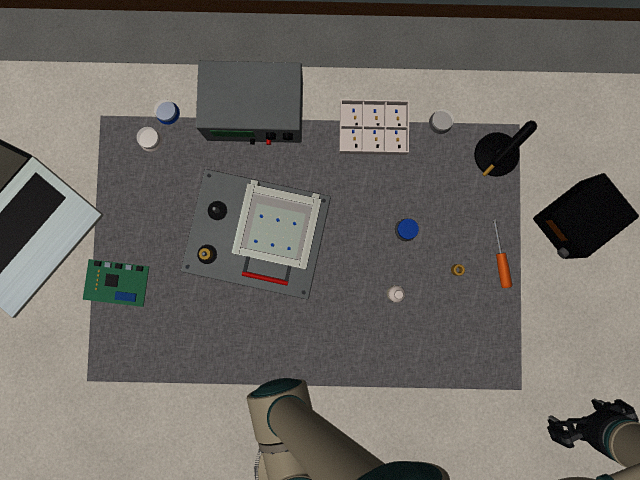

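View pics/t.png

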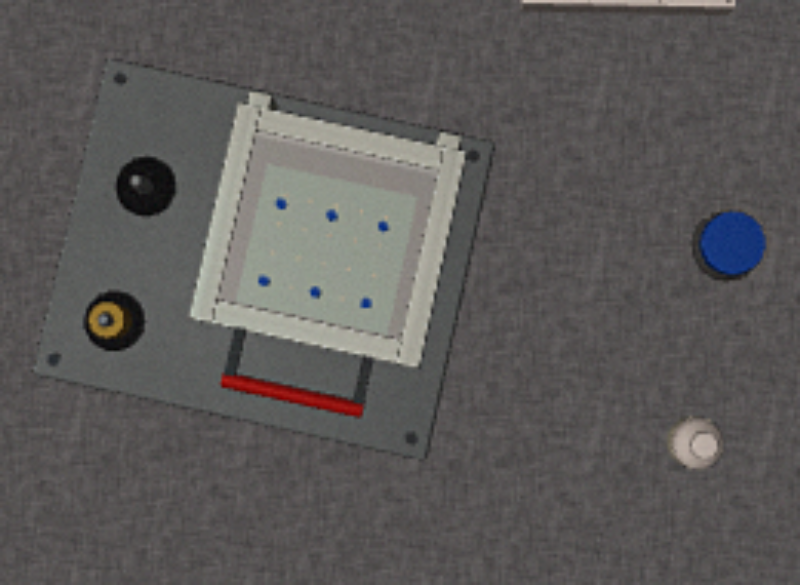

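View pics/s.png

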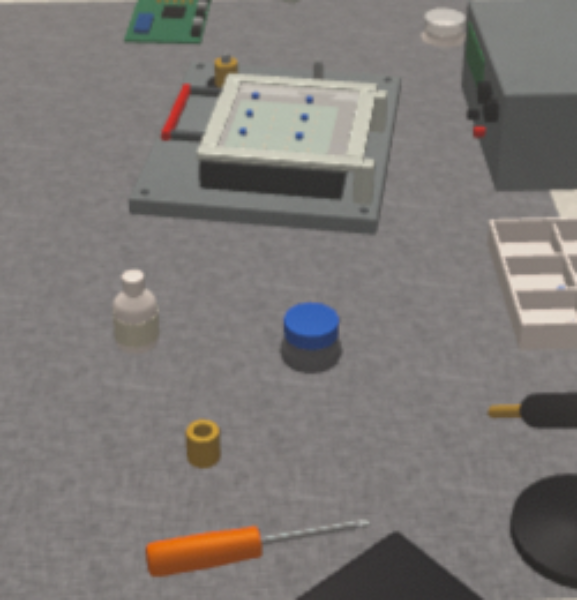

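The pictures match the networks. Spacer at top (458,269), bare post on its black disc at (218,210), done post at (206,254), red bar at (265,279), fixture turned by about -13°. Next I refine these.

Run:
```python
from h import *
from scipy.optimize import least_squares
np.set_printoptions(precision=4,suppress=True)
F={c:snap(c) for c in('top','side')}
# disc from top: dark blob
def blob(c,box,fn):
    x0,x1,y0,y1=box; im=cv2.resize(F[c]['img'][y0:y1,x0:x1],None,fx=8,fy=8,interpolation=cv2.INTER_CUBIC).astype(int)
    m=fn(im).astype(np.uint8); n,l,s,ce=cv2.connectedComponentsWithStats(m); k=1+np.argmax(s[1:,4])
    mm=(l==k).astype(np.uint8); cn=max(cv2.findContours(mm,0,1)[0],key=len)
    h=cv2.convexHull(cn); e=cv2.fitEllipse(h)
    f=lambda p:[(p[0]+.5)/8-.5+x0,(p[1]+.5)/8-.5+y0]
    r=cv2.minAreaRect(cn)
    return f(e[0]),np.array(e[1])/8,f(ce[k]),[f(p) for p in cv2.boxPoints(r)]
dark=lambda i:i.max(2)<45
brass=lambda i:(i[...,0]-i[...,2]>35)
red=lambda i:(i[...,0]-np.maximum(i[...,1],i[...,2])>50)
for n,b in(('bare',(200,236,193,228)),('done',(190,226,237,272))):
    e=blob('top',b,dark); print(n,'disc',e[0],e[1],atz(F['top'],e[0],.021))
for b in((446,470,258,280),):
    e=blob('top',b,brass); print('spacer top',e[0],e[1],atz(F['top'],e[0],.03),atz(F['top'],e[0],.015))
e2=blob('side',(262,292,335,370),brass); print('spacer side',e2[0],e2[2],e2[3]);print(atz(F['side'],e2[2],.015))
h={}
for c,b in(('top',(235,300,262,292)),('side',(255,280,190,225))):
    e=blob(c,b,red); h[c]=e; p=np.array(e[3]); print('bar',c,e[2],[atz(F[c],q,.066)[:2] for q in p],atz(F[c],e[2],.066))
print('tri',tri(F['top'],h['top'][2],F['side'],h['side'][2]))
# masks
for c in F:
  for n in('spacer','post_bare'):
    for r in bot.cut_out(c,n)[:2]:
        ys,xs=np.nonzero(r['mask']); print(c,n,round(r['conf'],2),xs.min(),xs.max(),ys.min(),ys.max(),xs.mean(),ys.mean())
im=F['side']['img'][170:215,270:350]; cv2.imwrite('pics/sp.png',cv2.resize(im,(800,450),interpolation=cv2.INTER_CUBIC)[:,:,::-1])
im=F['top']['img'][190:270,180:290]; cv2.imwrite('pics/tp.png',cv2.resize(im,(800,582),interpolation=cv2.INTER_CUBIC)[:,:,::-1])
for z in(.02,.06): print([proj(F[c],[.622,.215,z]) for c in F])
```

```text
bare disc [216.93105697631836, 210.10157012939453] [19.2283 19.3393] [0.6188 0.2244 0.021 ]
done disc [206.7185459136963, 253.8597869873047] [19.1716 19.5802] [0.511  0.2456 0.021 ]
spacer top [457.5669412612915, 269.3624792098999] [11.6648 14.4122] [ 0.4861 -0.364   0.03  ] [ 0.4862 -0.3681  0.015 ]
spacer side [277.46553230285645, 351.4335117340088] [np.float64(277.4591566437572), np.float64(351.41537800687286)] [[np.float32(269.8125), np.float32(340.8125)], [np.float32(284.8125), np.float32(340.8125)], [np.float32(284.8125), np.float32(362.3125)], [np.float32(269.8125), np.float32(362.3125)]]
[ 0.4881 -0.3675  0.015 ]
bar top [np.float64(264.3971304206183), np.float64(277.8392230145515)] [array([0.4616, 0.1543]), array([0.4729, 0.1521]), array([0.4513, 0.0434]), array([0.44  , 0.0456])] [0.4564 0.0988 0.066 ]
bar side [np.float64(265.79005781359496), np.float64(207.82134723195514)] [array([0.4403, 0.0436]), array([0.4651, 0.1688]), array([0.4766, 0.1573]), array([0.4511, 0.0335])] [0.4577 0.0989 0.066 ]
tri [0.4572 0.0988 0.066 ]
top spacer 0.49 83 149 259 306 115.6667990468626 282.4241461477363
top post_bare 0.63 208 226 201 220 216.78929765886286 210.35785953177256
side spacer 0.74 271 285 342 362 278.2014925373134 351.57089552238807
[[np.float64(220.8976821202383), np.float64(208.9335835376307)], [np.float64(327.7835254544743), np.float64(200.7773910691268)]]
[[np.float64(217.77168587814054), np.float64(206.9316232453001)], [np.float64(328.03018291765426), np.float64(187.68810983232243)]]
```

View pics/sp.png

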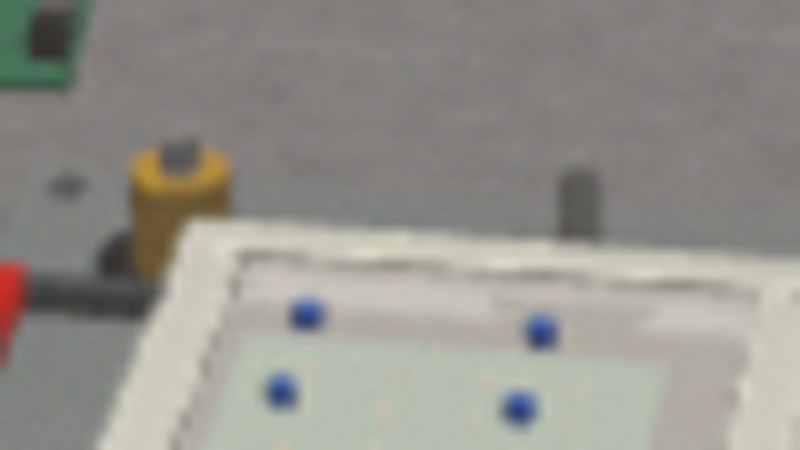

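View pics/tp.png

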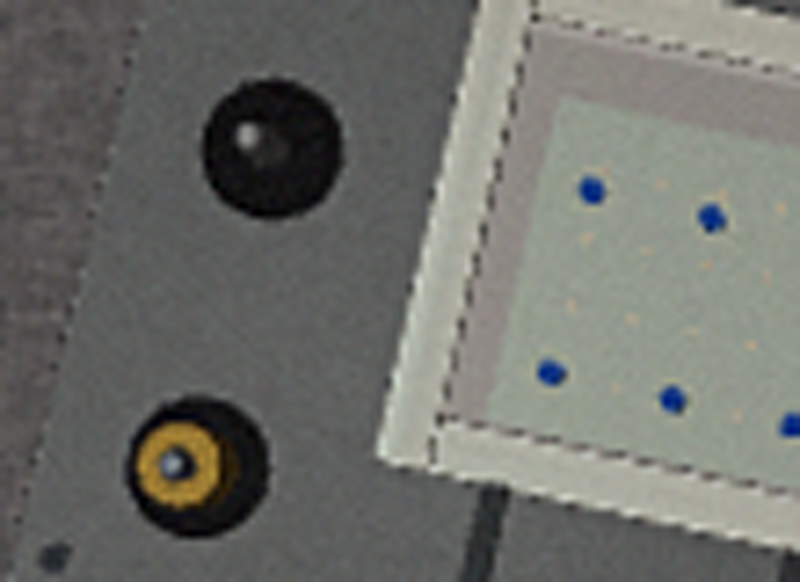

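```bash
python3 -m crank '[0,0,5.72,27.5,16.6,-13,1,0,0,5.72,27.5,16.6,-13,1,0,0,5.72,27.5,16.6,-13,1,0,0,5.72,27.5,16.6,-13,1,0,0,5.72,27.5,16.6,-13,1,0,0,5.72,27.5,16.6,-13,1,0,0,5.72,27.5,16.6,-13,1,0,0,5.72,27.5,16.6,-13,1,0,0,5.72,27.5,16.6,-13,1,0,0,5.72,27.5,16.6,-13,1,0,0,0,0,0,0,1,0,0,0,0,0,0,1]'
python3 - <<'E'
from h import *
np.set_printoptions(precision=4,suppress=True)
F={c:snap(c) for c in('top','side')}
print(bot.tips_ahead, bot.state()['q'])
t=F['top'];s=F['side']
print(tri(t,[213.5,208.2],s,[327.5,187.2]),atz(t,[213.5,208.2],.06),atz(s,[327.5,187.2],.06))
for z in(.02,.06): print(proj(t,[.6188,.2244,z]),proj(s,[.6188,.2244,z]))
# done spacer, expected vs observed: brass centroid
print(proj(t,[.511,.2456,.05]),proj(s,[.511,.2456,.06]))
E
```

```text
time_s: 2.6
ee_pos: [0.4874, -0.368, 0.1179]
tcp_rot: [-3.141, -0.0, 1.377]
ft_force: [-0.3, -0.5, 0.5]
finger_gap: 1.0
gripper_force: 0.0
0.017 [-0.7624  0.4234  1.6178 -0.0006  1.0998 -0.5666]
[0.6205 0.2259 0.0558] [0.6188 0.225  0.06  ] [0.6208 0.2179 0.06  ]
[np.float64(217.02615464805334), np.float64(210.1476945872888)] [np.float64(326.3897685261891), np.float64(199.16643067143536)]
[np.float64(213.7732016109865), np.float64(208.18500988935372)] [np.float64(326.617109489789), np.float64(186.12008475150085)]
[np.float64(204.12884439738963), np.float64(253.46205804143352)] [np.float64(286.66083115609337), np.float64(183.2427774261104)]
```

```bash
python3 -m crank '[0,0,0,0,0,-24,1,0,0,0,0,0,-24,1,0,0,0,0,0,-24,1,0,0,0,0,0,-23,1,0,0,0,0,0,0,1,0,0,0,0,0,0,0.2,0,0,0,0,0,0,0.2,0,0,0,0,0,0,0.2,0,0,0,0,0,0,0.2,0,0,0,0,0,0,0.2,0,0,0,0,0,0,0.2,0,0,0,0,0,0,0.2,0,0,0,0,0,0,0.2]'
```

```text
time_s: 4.0
ee_pos: [0.4878, -0.3691, 0.0249]
tcp_rot: [3.139, 0.002, 1.376]
ft_force: [-0.0, 0.1, 4.4]
finger_gap: 0.3
gripper_force: 58.8
```

```bash
python3 -m crank '[0,0,0,0,0,40,0.2,0,0,0,0,0,40,0.2,0,0,0,0,0,40,0.2,0,0,0,9.4,42.4,0,0.2,0,0,0,9.4,42.4,0,0.2,0,0,0,9.4,42.4,0,0.2,0,0,0,9.4,42.4,0,0.2,0,0,0,9.4,42.4,0,0.2,0,0,0,9.4,42.4,0,0.2,0,0,0,9.4,42.4,0,0.2,0,0,0,9.4,42.4,0,0.2,0,0,0,9.4,42.4,0,0.2,0,0,0,9.4,42.4,0,0.2,0,0,0,9.4,42.4,0,0.2,0,0,0,9.4,42.4,0,0.2,0,0,0,9.4,42.4,0,0.2,0,0,0,9.4,42.4,0,0.2]'
python3 -m crank '[0,0,0,0,0,0,0.2,0,0,0,0,0,0,0.2]'
python3 - <<'E'
from h import *
np.set_printoptions(precision=4,suppress=True)
s=snap('side'); st=bot.state(); print(st['ee_pos'],st['q'])
t=snap('top')
im=s['img'][120:240,250:410]; cv2.imwrite('pics/c1.png',cv2.resize(im,(800,600),interpolation=cv2.INTER_CUBIC)[:,:,::-1])
p=st['ee_pos']-[0,0,.0249]
print(proj(s,p),proj(s,p+[0,0,.03]),proj(t,p))
E
```

```text
time_s: 5.7
ee_pos: [0.6186, 0.227, 0.1435]
tcp_rot: [3.141, 0.0, 1.376]
ft_force: [1.5, -0.5, 0.2]
finger_gap: 0.306
gripper_force: 59.4
time_s: 5.9
ee_pos: [0.6182, 0.2261, 0.143]
tcp_rot: [-3.141, 0.001, 1.379]
ft_force: [1.1, -0.3, -1.3]
finger_gap: 0.303
gripper_force: 59.4
[0.6181 0.225  0.143 ] [ 0.2438  0.4674  1.4731 -0.0008  1.2023  0.4377]
[np.float64(326.6907199423), np.float64(166.45842096293384)] [np.float64(326.869216321985), np.float64(156.06025135638438)] [np.float64(208.37647873162476), np.float64(205.38324523252467)]
```

View pics/c1.png

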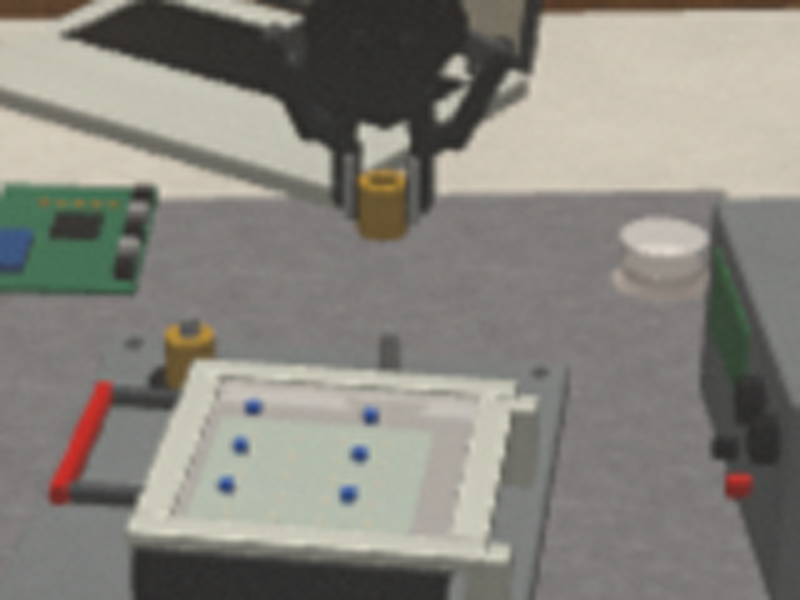

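The spacer is held upright at side px (326.6,161), and the bare post shows below it at (327.9,191). I'll measure the offset at subpixel level.

Run:
```python
from h import *
np.set_printoptions(precision=4,suppress=True)
s=snap('side');t=snap('top'); st=bot.state(); print(st['ee_pos'])
im=s['img'].astype(float)
# spacer: brass-ness columns
b=np.clip(im[156:166,318:336,0]-im[156:166,318:336,2]-15,0,None).sum(0); xs=np.arange(318,336); print('spacer col',(b*xs).sum()/b.sum(),np.round(b))
g=im[188:192,318:338].mean(2).mean(0); print(np.round(g)); d=np.clip(np.median(g)-8-g,0,None); xp=np.arange(318,338); cp=(d*xp).sum()/d.sum(); print('post col',cp)
cs=(b*xs).sum()/b.sum()
for c,r,z in((cs,161,.133),(cp,190,.05)):
    o,dd=ray(s,[c,r]); print(o+dd*(.2247-o[1])/dd[1])
# spacer in top: brass visible?
tm=t['img'][195:220,195:225].astype(int); m=(tm[...,0]-tm[...,2]>30); print(m.sum())
for r in bot.mark_of('side','spacer')[:2]: print(r)
```

```text
[0.6184 0.2238 0.1434]
spacer col 325.79315923272475 [  0.   0.   0. 134. 458. 514. 480. 445. 460. 459. 474. 490. 388.  25.
   0.   0.   0.   0.]
[125. 126. 124. 124. 124. 124. 124. 115.  87.  87.  88.  95. 115. 125.
 125. 126. 126. 125. 126. 127.]
post col 327.3968492123031
[0.6155 0.2247 0.1341]
[0.6211 0.2247 0.048 ]
32
{'pixel': [326.0, 162.8], 'conf': 0.64}
```

```bash
python3 -m crank '[0,0,0,2,0,-20,0.2,0,0,0,0,0,-20,0.2,0,0,0,0,0,-10,0.2,0,0,0,0,0,0,0.2,0,0,0,0,0,0,0.2,0,0,0,0,0,0,0.2]'
python3 - <<'E'
from h import *
np.set_printoptions(precision=4,suppress=True)
s=snap('side'); st=bot.state(); print(st['ee_pos'])
p=st['ee_pos']-[0,0,.0249]; print('pred bottom/top centre',proj(s,p),proj(s,p+[0,0,.03]),proj(s,[.6197,.2246,.06]),proj(s,[.6197,.2246,.05]))
im=s['img'].astype(int)
R,C=slice(164,200),slice(316,340)
print('R-B');
for r in range(170,192,2): print(r,im[r,C,0]-im[r,C,2])
for r in (188,189,190,191): print(r,im[r,C].sum(1)//3)
t=snap('top')['img'];
cv2.imwrite('pics/c2.png',np.hstack([cv2.resize(s['img'][160:210,300:350],(400,400),interpolation=cv2.INTER_CUBIC),cv2.resize(t[180:230,190:240],(400,400),interpolation=cv2.INTER_CUBIC)])[:,:,::-1])
E
```

```text
time_s: 6.75
ee_pos: [0.6216, 0.2251, 0.0945]
tcp_rot: [3.139, -0.001, 1.376]
ft_force: [0.5, 0.4, -1.6]
finger_gap: 0.3
gripper_force: 59.4
[0.6215 0.2252 0.0945]
pred bottom/top centre [np.float64(327.64472720897857), np.float64(182.78546030641053)] [np.float64(327.82975227394223), np.float64(172.7165546419198)] [np.float64(326.9441897449213), np.float64(186.08092898902203)] [np.float64(326.88575096203766), np.float64(189.37388719417226)]
R-B
170 [ 5  3  2  3  5  2  3  8 15 33 45 41 25 22 11  8  3  4  3  0  2  3  4  5]
172 [  5   4   3   4   2   4  44 106 107  73  64  64  69  79 100  96  22   3
   3   1   1   4   6   5]
174 [  4   3   2   2   4   4  27  69  95 108 111 120 112  96  87  78  18   3
   4   1   1   4   7   6]
176 [ 5  2  2  2  3  4 20 48 51 53 54 53 53 52 53 42 12  3  2  3  1  4  5  6]
178 [ 4  4  4  3  5  5 19 50 53 52 53 52 50 52 51 42 11  3  2  3  4  5  5  5]
180 [ 6  4  6  5  3  6 21 46 52 51 50 51 52 53 51 40 10  3  5  5  5  4  4  5]
182 [ 5  5  5  6  4  8 25 47 53 52 50 49 51 52 51 44 22  5  5  6  4  6  6  7]
184 [ 7  4  5  7  4  4  6 10 24 34 40 41 39 34 24 12  6  4  5  6  5  6  3  5]
186 [6 4 4 5 3 4 5 4 5 5 6 5 5 5 4 5 4 5 5 6 4 5 6 6]
188 [5 6 4 4 5 5 5 4 6 4 4 3 7 4 5 5 5 5 6 5 5 5 6 5]
190 [1 3 2 2 2 3 2 2 3 4 3 6 4 2 3 4 5 4 4 6 5 6 5 5]
188 [123 125 126 127 125 124 121 122 121 114  87  86  86  96 113 123 123 124
 124 126 126 127 126 125]
189 [125 123 124 122 123 124 123 125 123 113  85  86  84  94 114 123 124 123
 123 126 126 127 128 127]
190 [123 125 123 123 123 123 124 125 126 116  86  86  88  94 116 126 127 126
 125 125 126 127 126 127]
191 [125 126 125 124 123 123 126 125 124 115  85  85  88  93 114 126 126 126
 125 126 126 125 126 126]
```

View pics/c2.png

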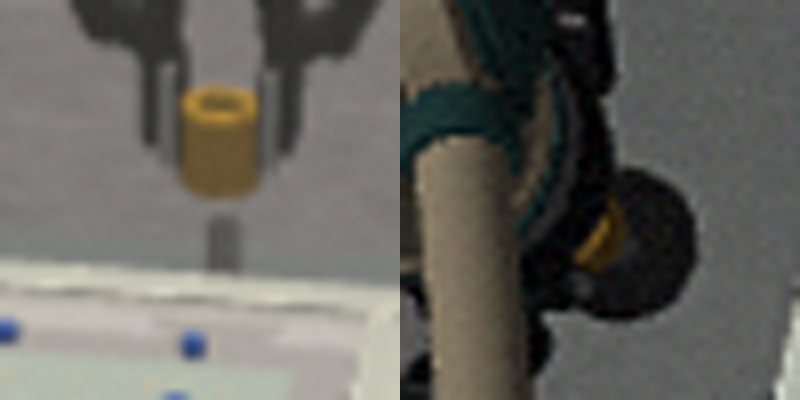

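Run:
```python
from h import *
np.set_printoptions(precision=2,suppress=True)
t=snap('top'); im=t['img'].astype(int)
C=slice(208,224)
for r in range(201,216): print(r,im[r,C,0]-im[r,C,2])
p=bot.state()['ee_pos'];print(p)
a=np.linspace(0,2*np.pi,25)[:-1]
for dy in(0,):
  for z in(-.0249,.0051):
    q=np.array([proj(t,p+[.014*np.cos(k),dy+.014*np.sin(k),z]) for k in a]); print(z,'min',q.min(0),'max',q.max(0))
print(np.array(proj(t,p+[0,.01,0]))-proj(t,p),np.array(proj(t,p+[.01,.0,0]))-proj(t,p))
q=[proj(t,p+[.014*np.cos(k),.014*np.sin(k),-.0249]) for k in np.radians([-150,-120,-90,-60])];print(np.array(q))
```

```text
201 [-18  -4   1   2   1   1   2  -2   1   3   0  -3  -2   3   0   0]
202 [-22  -7  -6  -1  -1   1   4   2  -2   0  -1  -2  -3  -2  -1   0]
203 [-15  -2   0  -3   0  -2  -1  -1  -1  -1   2  -4  -2  -5  -2  -1]
204 [-8 -3 -1 -5 -4  0 -1  5 12 -2 -4 -4  4  0  1  3]
205 [ 0 -4 -2 -3 -2  0 -2  2 35 14  0 -4  2 -1 -1 -7]
206 [-1  1  0 -3 -6 -7 -7  9 38 29 -6  2 -2  8 -4  5]
207 [  0  -3  -2  -2  -1 -10  10  53  33  34   4   2  -3   3  -2  -4]
208 [-5  2 -1  0  0 -3 24 83 26 33  2 -6  2 -1  4 -2]
209 [ 1  0  4 -2 -8 15 83 45 33 34  6 -3  3  0  2 -1]
210 [ 1 -9 -3 -4  7 52 71 30 32 34 -2  0  3 -2  0 -3]
211 [-2  0 -7 -2 25 70 37 33 33 20 -3  1 -2  2 -6  0]
212 [ 0  4  0 24 62 42 34 32 15 -2  2  0 -3 -2  1  0]
213 [ 0 -1 -3  0 22 29 37 24 -3  0 -3  4 -2 -2 -1 -2]
214 [-2 -6 -1 -3 -4  0  1 -4 -3  2 -2  0 -3  5 -1  2]
215 [-2  1 -2 -6  2  0  0 -1  0 -2  0  2  0  3  0  4]
[0.62 0.23 0.09]
-0.0249 min [206.72 200.79] max [218.59 212.58]
0.0051 min [203.94 199.03] max [216.11 211.12]
[-4.32 -0.09] [ 0.15 -4.29]
[[215.44 211.85]
 [217.69 209.74]
 [218.59 206.8 ]
 [217.89 203.84]]
```

```bash
python3 -m crank '[0,0,0,1,-2.5,0,0.2,0,0,0,0,0,-5,0.2,0,0,0,0,0,-4,0.2,0,0,0,0,0,-2,0.2,0,0,0,0,0,0,0.2]'; python3 -m crank '[0,0,0,0,0,-2,0.2,0,0,0,0,0,-2,0.2,0,0,0,0,0,0,0.2]';  python3 -m crank '[0,0,0,0,0,-2,0.2,0,0,0,0,0,0,0.2]'
```

```text
time_s: 7.4
ee_pos: [0.6213, 0.2225, 0.0816]
tcp_rot: [-3.14, 0.001, 1.376]
ft_force: [-0.2, 0.2, -0.7]
finger_gap: 0.304
gripper_force: 59.4
time_s: 7.7
ee_pos: [0.6215, 0.2226, 0.078]
tcp_rot: [-3.141, 0.0, 1.376]
ft_force: [-0.0, 0.7, -0.6]
finger_gap: 0.307
gripper_force: 59.4
time_s: 7.9
ee_pos: [0.6215, 0.2226, 0.0761]
tcp_rot: [-3.141, 0.0, 1.376]
ft_force: [0.1, 0.3, -1.2]
finger_gap: 0.305
gripper_force: 59.4
```

```bash
python3 -m crank '[0,0,0,0,0,-3,0.2,0,0,0,0,0,-3,0.2,0,0,0,0,0,0,0.2]';  python3 -m crank '[0,0,0,0,0,-4,0.2,0,0,0,0,0,-4,0.2,0,0,0,0,0,-4,0.2,0,0,0,0,0,0,0.2]'
```

```text
time_s: 8.2
ee_pos: [0.6214, 0.2225, 0.0697]
tcp_rot: [-3.141, 0.0, 1.376]
ft_force: [0.5, 0.6, -1.3]
finger_gap: 0.301
gripper_force: 59.4
time_s: 8.6
ee_pos: [0.6214, 0.2225, 0.0575]
tcp_rot: [-3.141, 0.0, 1.376]
ft_force: [0.1, 0.0, -1.5]
finger_gap: 0.3
gripper_force: 59.4
```

```bash
python3 -m crank '[0,0,0,0,0,-4,0.2,0,0,0,0,0,-4,0.2,0,0,0,0,0,-2,0.2,0,0,0,0,0,0,0.2]';  python3 -m crank '[0,0,0,0,0,-1.5,0.2,0,0,0,0,0,-1,0.2,0,0,0,0,0,0,0.2]'
```

```text
time_s: 9.0
ee_pos: [0.6214, 0.2225, 0.0478]
tcp_rot: [-3.141, 0.0, 1.376]
ft_force: [-0.8, -0.6, -0.5]
finger_gap: 0.311
gripper_force: 59.4
time_s: 9.3
ee_pos: [0.6216, 0.2226, 0.0457]
tcp_rot: [-3.141, 0.0, 1.376]
ft_force: [-0.3, 0.3, -0.7]
finger_gap: 0.307
gripper_force: 59.4
```

```bash
python3 -m crank '[0,0,0,0,0,-1,0.2,0,0,0,0,0,-1,0.2,0,0,0,0,0,0,0.2]'; python3 -m crank '[0,0,0,0,0,-1,0.2,0,0,0,0,0,0,0.2]'
```

```text
time_s: 9.6
ee_pos: [0.6219, 0.2227, 0.045]
tcp_rot: [3.141, -0.0, 1.376]
ft_force: [-1.2, -0.8, 5.0]
finger_gap: 0.304
gripper_force: 60.0
time_s: 9.8
ee_pos: [0.6219, 0.2227, 0.0449]
tcp_rot: [3.14, -0.0, 1.376]
ft_force: [-3.0, -0.6, 9.2]
finger_gap: 0.303
gripper_force: 60.5
```

```bash
python3 -m crank '[0,0,0,0,0,1,0.7,0,0,0,0,0,0,0.7,0,0,0,0,0,0,0.7,0,0,0,0,0,0,0.7,0,0,0,0,0,20,0.7,0,0,0,0,0,35,0.7,0,0,0,0,0,45,0.7,0,0,0,-40,-20,30,0.7,0,0,0,-45,-20,20,0.6,0,0,0,-45,-20,0,0.5,0,0,0,-45,-20,0,0.4,0,0,0,0,0,0,0.3,0,0,0,0,0,0,0.3]'
python3 - <<'E'
from h import *
np.set_printoptions(precision=4,suppress=True)
s=snap('side');t=snap('top');print(bot.state()['q'])
cv2.imwrite('pics/c3.png',np.hstack([cv2.resize(s['img'][120:240,230:350],(400,400),interpolation=cv2.INTER_CUBIC),cv2.resize(t['img'][180:300,180:300],(400,400),interpolation=cv2.INTER_CUBIC)])[:,:,::-1])
E
```

```text
time_s: 11.1
ee_pos: [0.4514, 0.1449, 0.1908]
tcp_rot: [3.141, -0.0, 1.376]
ft_force: [1.2, -0.2, 0.8]
finger_gap: 0.299
gripper_force: 0.0
[0.1642 0.169  1.8002 0.     1.1698 0.3589]
```

View pics/c3.png

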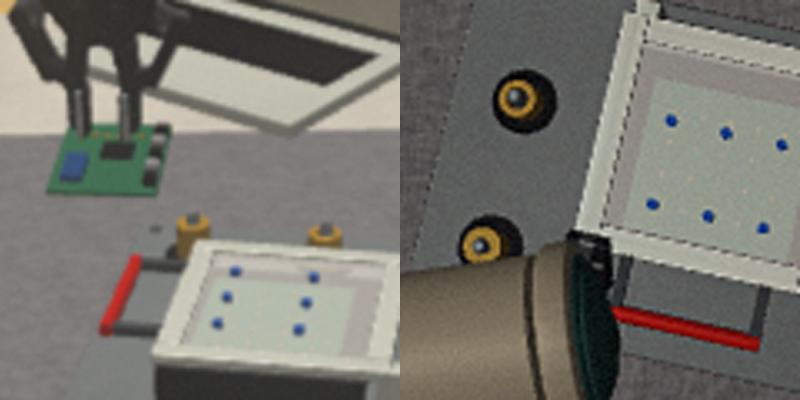

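Both posts now wear spacers that look equally seated: side (194,235) and (325,237) in the crop. The red bar is free, so I tilt the tool and hover in front of it.

```bash
python3 -m crank '[-1.36,-6.87,0,-8.6,-7.4,-10,0.3,-1.36,-6.87,0,-8.6,-7.4,-10,0.3,-1.36,-6.87,0,-8.6,-7.4,-10,0.3,-1.36,-6.87,0,-8.6,-7.4,-10,0.3,-1.36,-6.87,0,-8.6,-7.4,-10,0.3,0,0,0,0,0,0,0.3,0,0,0,0,0,0,0.3]'
python3 - <<'E'
from h import *
from scipy.spatial.transform import Rotation as Ro
np.set_printoptions(precision=4,suppress=True)
s=bot.state();print(s['q']);R=Ro.from_euler('xyz',s['tcp_rot']).as_matrix();print(R)
S=snap('side')
im=S['img'][140:240,230:350]; cv2.imwrite('pics/c4.png',cv2.resize(im,(720,600),interpolation=cv2.INTER_CUBIC)[:,:,::-1])
print('tip',proj(S,s['ee_pos']+R[:,2]*.017),'tcp',proj(S,s['ee_pos']))
E
```

```text
time_s: 11.9
ee_pos: [0.4177, 0.1076, 0.147]
tcp_rot: [2.594, 0.013, 1.364]
ft_force: [0.9, 0.5, 0.7]
finger_gap: 0.296
gripper_force: 0.0
[ 0.3043 -0.0035  2.2938 -0.6526  0.4506  1.0434]
[[ 0.2051  0.8368  0.5076]
 [ 0.9786 -0.1685 -0.1178]
 [-0.0131  0.5209 -0.8535]]
tip [np.float64(251.98582414088497), np.float64(183.05656234991324)] tcp [np.float64(248.17774670995448), np.float64(177.42305969286554)]
```

View pics/c4.png

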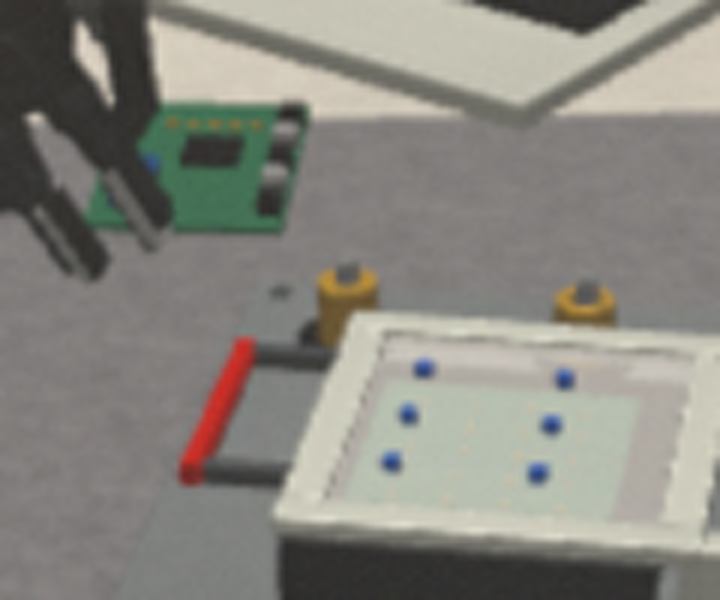

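```bash
python3 -m crank '[1.07,5.4,0,7,-2.3,-3,0.3,1.07,5.4,0,7,-2.3,-3,0.3,0,0,0,0,0,0,0.3,0,0,0,0,0,0,0.3]'
python3 - <<'E'
from h import *
from scipy.spatial.transform import Rotation as Ro
np.set_printoptions(precision=4,suppress=True)
s=bot.state();print(s['q'],s['ee_pos']);R=Ro.from_euler('xyz',s['tcp_rot']).as_matrix();print(R)
d=np.array([.4585,.098,.066])-s['ee_pos']; print(d*1000, R.T@d*1000)
E
```

```text
time_s: 12.35
ee_pos: [0.4302, 0.1008, 0.1415]
tcp_rot: [2.762, 0.019, 1.36]
ft_force: [-0.8, -0.0, 0.1]
finger_gap: 0.297
gripper_force: 0.0
[ 0.2027  0.0421  2.1747 -0.2954  0.6022  0.6266] [0.4302 0.1008 0.1415]
[[ 0.209   0.9099  0.3583]
 [ 0.9777 -0.1872 -0.0947]
 [-0.0191  0.3701 -0.9288]]
[ 28.2574  -2.7772 -75.4621] [ 4.6314 -1.6961 80.4761]
```

```bash
python3 -m crank '[0,0,0,5.5,-0.6,-15,0.3,0,0,0,5.5,-0.6,-15,0.3,0,0,0,5.5,-0.6,-15,0.3,0,0,0,5.5,-0.6,-15,0.3,0,0,0,5.5,-0.6,-14,0.3,0,0,0,0,0,0,0.3,0,0,0,0,0,0,0.3]'
python3 - <<'E'
from h import *
from scipy.spatial.transform import Rotation as Ro
np.set_printoptions(precision=4,suppress=True)
s=bot.state();print(s['q'],s['ee_pos']);R=Ro.from_euler('xyz',s['tcp_rot']).as_matrix()
d=np.array([.4585,.098,.066])-s['ee_pos']; print(d*1000, R.T@d*1000)
S=snap('side')
im=S['img'][140:240,230:350]; cv2.imwrite('pics/c5.png',cv2.resize(im,(720,600),interpolation=cv2.INTER_CUBIC)[:,:,::-1])
E
```

```text
time_s: 13.05
ee_pos: [0.4549, 0.0982, 0.0666]
tcp_rot: [2.765, 0.02, 1.364]
ft_force: [1.4, 0.1, 0.3]
finger_gap: 0.301
gripper_force: 0.0
[ 0.1804  0.2055  2.2474 -0.4381  0.3778  0.7671] [0.4549 0.0982 0.0666]
[ 3.5664 -0.2339 -0.6155] [0.5173 3.0686 1.8625]
```

View pics/c5.png

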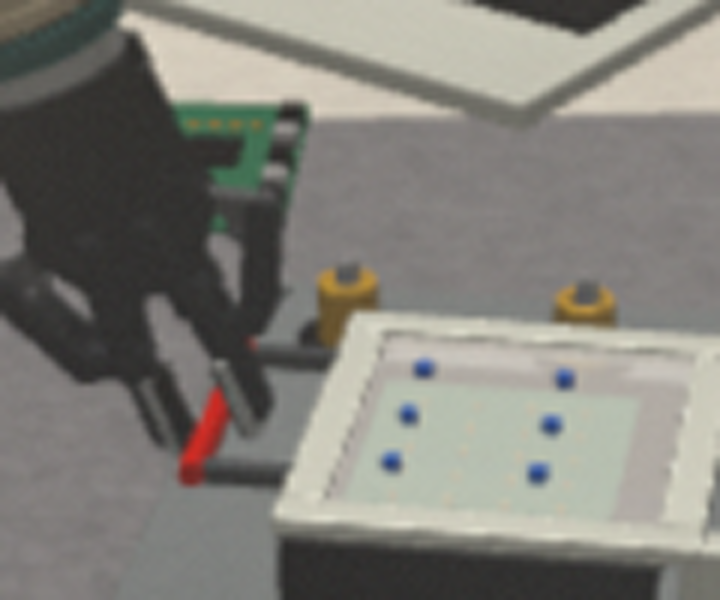

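The fingers straddle the bar mid-span at (215,420) in the crop. I close on it.

```bash
python3 -m crank '[0,0,0,2,0,0,0.3,0,0,0,0,0,0,0.1,0,0,0,0,0,0,0.05,0,0,0,0,0,0,0.0,0,0,0,0,0,0,0,0,0,0,0,0,0,0]'; python3 -c "
from h import *
s=bot.state();print(s['q'],s['ee_pos'],s['ft_force'],s['ft_torque'])"
```

```text
time_s: 13.7
ee_pos: [0.4591, 0.0983, 0.0676]
tcp_rot: [2.762, 0.019, 1.363]
ft_force: [3.4, -2.2, 3.9]
finger_gap: 0.115
gripper_force: 58.6
[ 0.17819672  0.2077056   2.24124344 -0.4360962   0.37725409  0.76347067] [0.45913724 0.09826931 0.06762453] [ 3.41152582 -2.23638621  3.85059865] [-0.31710165 -0.51628367 -0.05375928]
```

```bash
python3 -m crank '[0.58,2.94,0,0.3,0,11,0,0.58,2.94,0,0.8,-0.2,11,0,0.58,2.94,0,1.4,-0.3,10.9,0,0.58,2.94,0,2,-0.4,10.8,0,0,0,0,0,0,0,0,0,0,0,0,0,0,0]'; python3 -c "
from h import *
s=bot.state();print(s['q'],s['ee_pos'],s['ft_force'],s['ft_torque'])"
```

```text
time_s: 14.3
ee_pos: [0.4637, 0.0973, 0.1101]
tcp_rot: [2.97, 0.021, 1.367]
ft_force: [6.7, 0.1, -3.6]
finger_gap: 0.114
gripper_force: 60.3
[ 0.11371819  0.1898008   2.03030782 -0.10507607  0.76764228  0.38579571] [0.46369131 0.09733512 0.11013397] [ 6.74016585  0.14890123 -3.58161725] [ 0.05328097 -0.83029341  0.05101434]
```

```bash
python3 -m crank '[1.16,5.89,0,5.6,-1.1,21.2,0,1.16,5.89,0,7.7,-1.5,20.5,0,1.16,5.89,0,9.8,-1.9,19.6,0,0,0,0,0,0,0,0]';python3 -m crank '[1.16,5.89,0,11.7,-2.3,18.4,0,1.16,5.89,0,13.6,-2.7,17.1,0,1.16,5.89,0,15.2,-3,15.5,0,0,0,0,0,0,0,0]'; python3 -m crank '[1.16,5.89,0,16.8,-3.3,13.8,0,1.16,5.89,0,18.1,-3.6,12,0,0,0,0,0,0,0,0,0,0,0,0,0,0,0]'
python3 - <<'E'
from h import *
np.set_printoptions(precision=4,suppress=True)
s=bot.state();print(s['q'],s['ee_pos'],s['ft_force'])
e=s['ee_pos']; h=np.array([.459,.0983,.066])+.21*np.array([.981,-.194,0]); d=h-e
print('angle',np.degrees(np.arctan2(e[2]-.066,d[:2]@[.981,-.194])),np.linalg.norm(d))
S=snap('side');T=snap('top')
cv2.imwrite('pics/c6.png',np.hstack([cv2.resize(S['img'][100:240,230:370],(400,400),interpolation=cv2.INTER_CUBIC),cv2.resize(T['img'][150:310,170:330],(400,400),interpolation=cv2.INTER_CUBIC)])[:,:,::-1])
r={c:bot.mark_of(c,'lid_handle')[:2] for c in('side','top')};print(r)
E
```

```text
time_s: 14.7
ee_pos: [0.4866, 0.0927, 0.1715]
tcp_rot: [-2.992, 0.024, 1.373]
ft_force: [0.4, 2.4, -2.1]
finger_gap: 0.11
gripper_force: 61.8
time_s: 15.1
ee_pos: [0.5246, 0.085, 0.2207]
tcp_rot: [-2.669, 0.025, 1.381]
ft_force: [-3.6, 1.4, 1.7]
finger_gap: 0.112
gripper_force: 62.2
time_s: 15.5
ee_pos: [0.5581, 0.0781, 0.2471]
tcp_rot: [-2.462, 0.024, 1.387]
ft_force: [-4.7, -0.3, 2.3]
finger_gap: 0.107
gripper_force: 62.6
[-0.0319  0.6233  1.1177  0.0873  2.0757  0.1756] [0.5581 0.0781 0.2471] [-4.6926 -0.3013  2.2593]
angle 58.99758418088592 0.21127856112850776
{'side': [{'pixel': [319.5, 313.3], 'conf': 0.73}], 'top': []}
```

View pics/c6.png

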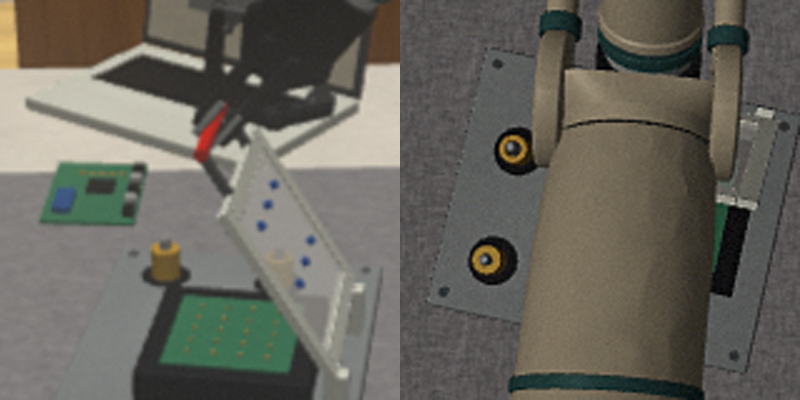

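The lid is held open by the bar, by arm geometry at about 59° and by tool rotation at 60.7°. Both spacers are seated on their posts. I let it settle briefly, then hand in.

```bash
python3 -m crank '[0,0,0,0,0,0,0,0,0,0,0,0,0,0,0,0,0,0,0,0,0,0,0,0,0,0,0,0,0,0,0,0,0,0,0]' && python3 -c "
from plant import bot
print(bot.sign_off())"
```

```text
time_s: 16.2
ee_pos: [0.5607, 0.0776, 0.2488]
tcp_rot: [-2.471, 0.022, 1.387]
ft_force: [-5.0, -1.0, 0.9]
finger_gap: 0.11
gripper_force: 62.5
the job is handed in; nothing more can be done
None
```

The spacer is seated on the bare post and released, the gripper is holding the lid open at about 60 degrees, nothing else on the bench was touched, and I handed the job in at about 16 s of the 64 s allowed.

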